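# Roll the idler roller into the V-rest and seat it against the end stop

### The arm

A 6-joint arm with a two-finger parallel gripper is mounted at the origin on the work surface. World frame = base frame: x ahead of the robot, y to its left, z up, the work surface at z = 0. Lengths are in m, angles in degrees, forces in N, time in s.
With the tool pointing down it reaches from about 0.4 to 0.825 m from the base axis. Payload 7 kg.
Tool frame: the origin (TCP) lies between the finger pads; the fingertips stand 19 mm ahead of it and the grasp point (between the pads) is the TCP; z points along the fingers, y is the line along which they close (so a half turn about z gives the same grasp; the last joint's range is limited). The gripper opens to 88 mm and grips with 3 to 60 N. Pads are 19 mm wide; open, the fingers measure 130 mm over their backs; the gripper's body (78 mm by 193 mm) begins 47 mm behind the grasp point.
Start: joints at [82.34, 20.546, 0.682, 0, -70.136, -16.507], TCP at [0.276, 0.616, 0.246] pointing down, gripper open.
Joint ranges: [-176.03, 176.03], [-82.01, 121.73], [-58.28, 71.71], [-173.87, 95.51], [-174.79, -0.11], [-173.66, 173.66]. Speed limits (degrees/s): [136.94, 136.94, 172.46, 180, 180, 180].

### API

Orientations are given as [roll, pitch, yaw] about the fixed x, y, z axes, in that order (R = Rz(yaw) Ry(pitch) Rx(roll)).
In Python, from plant import get_obs, snapshot, close_job, spot_in, spot_point gives the robot as it stands.
- The arm moves only by the tool play_rows, never from a script. Its argument "plan" is a list of rows, each a list of 6 numbers: the shift along the tool's x, y, z in cm, then the turn, a rotation vector about the tool's x, y, z in degrees. A call has 1 to 20 rows; each row shifts and turns the commanded pose from where the row before left it, along the tool's axes as they then stand; what a row does not reach is not made up. A row lasts 1/12 s, in which the tool goes at most 41.7 mm and 7.16 degrees, less where a joint would pass 70% of its speed; a pose out of reach is approached as far as the arm can. A call is refused whole if a number of a shift passes 4.17 or a number of a turn 7.16, either way. A call with a gripper value outside its range is refused whole. "grip" is the finger opening in cm, from 0 to 8.76, set as the call begins (left out, the last holds). The fingers move at their own pace and stop on an object; the grip force is fixed at half the most. Time passes only in rows, so rows that do not move let the fingers close. It gives the time, the measured TCP pose, the force, the opening and the grip force at its end, in the units of the state.
- get_obs(): the state, without advancing time (a new reading comes with each control period).
- snapshot(name): name is "side" or "top" or "wrist"; returns a dict with "frame" (420x560x3 uint8, red, green, blue), "fx", "fy", "cx", "cy" (pixels), "k1" (the pictures are not rectified: a ray, as slopes to the right and down, at radius r is drawn at 1 + k1 r^2 times it, then the intrinsics apply), "position" and "attitude" of the camera in the world. Camera axes: x right, y down, z forward; pixel columns grow to the right and rows downward; lengths in m; the calibration is good to about 2 mm. A picture is of the moment at which its call begins. There is no depth.
- close_job(): hands the job in; it is judged then, once.
Trained networks look in the newest picture that a camera, given by its name, has taken for a name from the list of things; names that differ only in an ending like _2 or _b are one class to them, and where a whole thing is asked for, a point or a joint stands for the part that bears it (a point fixed in the world has none). Each returns a list of dicts, best first, with "score" (0 to 1); they miss things now and then, are a little off and sometimes report something else, mostly with a low value. They report only what shows in the picture. A call takes as long as a camera call. They do not tell look-alikes from the thing itself.
- spot_in(camera, thing): "position" ([x, y, z] in m, in world coordinates, good to about 4 mm: the middle of the surface that is visible of it).
- spot_point(camera, thing): "position" ([x, y, z] in m, in world coordinates, good to about 4 mm: a listed point, or the origin of a listed thing).
The state is a dict: "clock": time; "joint_pos": joint angles; "qvel": joint speeds; "tau": joint torques, N m; "tool_pos": TCP position; "orientation": TCP orientation; "force": force on the tool from outside, world axes, zero at the start; "moment": the same for the moment, N m; "opening": finger opening in m; "gripper_force": force on a finger pad.
Only numpy, scipy, OpenCV 4.12 (cv2) and the standard library are available. Lean on these libraries where they do the work, as an engineer would, in place of code of your own. Each camera call takes 0.05 s, during which the arm holds its last target. There are 200 camera calls.

### The job

With the fingertips only, push the loose steel idler roller by its side so that it rolls along the bench, up the ramp beside it and drops into the groove of the V-rest. Then push on its end to slide it along the groove until it meets the steel end stop, and leave it resting there, with the hand clear. Never pick the roller up, and leave the tin, the bearing and the casting where they are.

Things in the scene. Friction and masses are not known exactly. Their poses are not given: they have to be found in the camera images.
- roller: Idler roller, bare oiled steel (friction about 0.2), about 0.6 kg, free to roll: body 40 mm diameter, 110 mm long, plus a spigot 18 mm diameter, 15 mm long at each end (140 mm overall). Origin on its axis at mid length; x along the axis, y and z turn as it rolls. Starts on the bench on one side (+y or -y) of the V-rest, 140 to 190 mm from the groove, within 10 degrees of parallel.
- groove (a point): Middle of the groove's bottom line in the V-rest, 3 mm above bench; x along the groove, away from the stop, z up. The V-rest is a low block fixed to the bench, grey ramps, 200 mm long (x +-100 mm), same section throughout, symmetric: 30 degree flanks rise to lips 13 mm above the bench at y = +-17.3 mm, then 3 mm flat, then ramps down to the bench at y = +-80.3 mm. Open at its +x end.
- stop_face (a point): Centre of the end stop's face, 26 mm above the bench: upright steel plate, 60 mm wide, 48 mm high, 14 mm thick, at the groove's end nearest the robot (x = -100 mm from groove, same axes). A spigot end meets it with the roller's centre 70 mm away. The seated roller's axis is 26 mm above the bench; past a lip it drops in by itself, but pushed too far or fast it rolls out over the other lip.
- tin: Bystander: closed round metal tin, 60 mm in diameter, 50 mm high, standing on the bench on the side of the V-rest where the roller is not. Origin at the centre of its underside.
- bearing: Bystander: steel bearing ring, 52 mm outside and 25 mm inside diameter, 15 mm high, lying flat to the right of the work (-y). Origin at the centre of its underside.
- casting: Bystander: aluminium casting, a bar 190 mm long (its y), 30 mm wide, 24 mm high, lying to the left of the work (+y), pointing away from the robot. Origin at the centre of its underside.
There are look-alikes about, which are no part of the job. Of the things that look like the roller, take the one that is farthest to the robot's left at the start.

How it is judged:
By the outcome, as a careful person would: the job done as asked, in the order asked, and still so for the second after the job is handed in, with the robot touching nothing.
It also fails if it takes over 54 s, if anything falls off the work surface, if the arm or the gripper's body presses on something with over 40 N, if the wrist force passes 120 N, or if a joint passes its speed limit or range.

## Working session

There is one attempt and no reset: what is moved stays moved. The work goes in short steps, Python scripts to look and compute and a tool call to move; the robot and the scene stay as the last step left them, time stands still between calls to the robot, and variables do not carry over. Pictures are saved under pics/ and viewed, at most 10 in all, crops included, and the job is handed in when it is done.

Besides the shell and the picture viewer there is one more tool, called after "Emit:" by a JSON object that holds its "fn" and its "kwargs", one argument or row to a line. play_rows: Moves the arm, as the interface text tells. Its arguments: {"type":"object","properties":{"plan":{"type":"array","items":{"type":"array","items":{"type":"number"}}},"grip":{"type":"number"}},"required":["plan"]}

```bash
mkdir -p pics; cat > h.py <<'E'
import numpy as np, cv2
from plant import *
def save(n,f):
    s=snapshot(n); cv2.imwrite('pics/'+f,s['frame'][:,:,::-1]); return s
E
python3 - <<'E'
from h import *
o=get_obs(); print(o['clock'],o['tool_pos'],o['orientation'],o['force'],o['opening'])
s={}
for c in('top','side'):
    s[c]=save(c,c+'0.png'); print(c,{k:v for k,v in s[c].items() if k!='frame'})
    for t in('roller','groove','stop_face','tin','bearing','casting'):
        for r in spot_point(c,t): print(t,np.round(r['position'],3),round(r['score'],2))
im=np.hstack([s['top']['frame'],s['side']['frame']])[:,:,::-1]
E
```

```text
0.0 [0.27622179 0.6154136  0.24464664] [ 1.79908850e+02 -9.19603363e-03 -2.41769882e+01] [0.41832736 1.03758847 0.25386977] 0.08779326677222725
top {'fx': 398.52670847564366, 'fy': 398.52670847564366, 'cx': 285.44758844206683, 'cy': 208.6298103922856, 'k1': -0.0031583606940173174, 'position': array([ 0.37611521, -0.00636729,  1.29511636]), 'attitude': array([-170.3938949,    1.2559696,  -89.8034218])}
roller [0.351 0.125 0.022] 0.85
roller [0.803 0.122 0.022] 0.82
roller [0.564 0.191 0.019] 0.65
groove [ 0.567  0.02  -0.002] 0.95
groove [ 0.43   0.415 -0.003] 0.25
stop_face [0.468 0.005 0.026] 0.62
bearing [ 0.414 -0.406  0.002] 0.69
casting [0.43  0.416 0.001] 0.67
side {'fx': 472.76984301208245, 'fy': 472.76984301208245, 'cx': 284.15277392793627, 'cy': 216.25800658615856, 'k1': 0.019329204836638, 'position': array([ 0.20474587, -1.09085127,  0.72974693]), 'attitude': array([-120.58870769,    0.40807296,  -18.7649272 ])}
roller [0.354 0.122 0.02 ] 0.8
roller [0.568 0.195 0.024] 0.77
roller [0.801 0.122 0.021] 0.58
groove [0.569 0.019 0.001] 0.68
stop_face [0.468 0.007 0.027] 0.78
tin [ 0.593 -0.141  0.003] 0.56
bearing [ 0.403 -0.404 -0.004] 0.88
casting [ 0.428  0.416 -0.004] 0.69
```

View pics/top0.png

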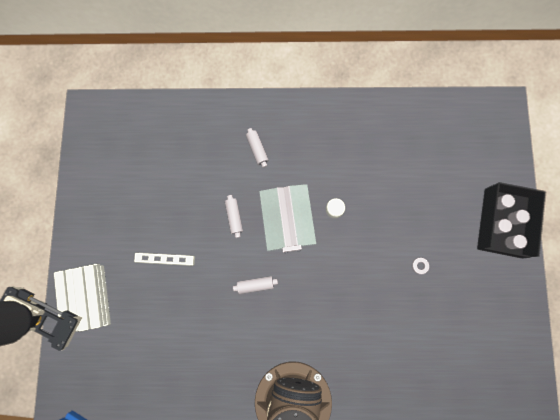

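View pics/side0.png

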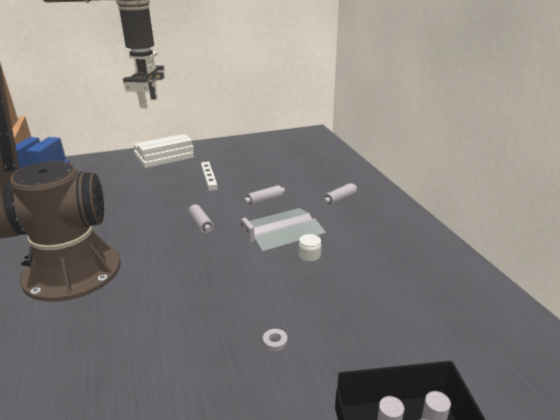

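The roller is the leftmost one, at top pixel (234,216), and the V-rest is at (287,217) with its stop at the near end (291,249). The tin is at (336,207). Next I'll work out the axes by segmentation.

```bash
cat >> h.py <<'E'
from scipy.spatial.transform import Rotation as Rn
def world(s,uv,z):
    uv=np.atleast_2d(uv).astype(float); d=(uv-[s['cx'],s['cy']])/[s['fx'],s['fy']]
    x=d.copy()
    for _ in range(5): x=d/(1+s['k1']*(x**2).sum(1,keepdims=True))
    r=np.c_[x,np.ones(len(x))]@Rn.from_euler('xyz',s['attitude'],degrees=True).as_matrix().T
    p=np.asarray(s['position']); return p+r*((z-p[2])/r[:,2:])
def blobs(s,mask):
    n,l,st,c=cv2.connectedComponentsWithStats(mask.astype(np.uint8))
    return [(np.argwhere(l==i)[:,::-1],st[i]) for i in range(1,n) if st[i,4]>100]
def axis(s,uv,z):
    p=world(s,uv,z)[:,:2]; m=p.mean(0); w,v=np.linalg.eigh(np.cov((p-m).T)); d=v[:,1]*np.sign(v[0,1])
    t=(p-m)@d; return m+d*(t.max()+t.min())/2,m,np.degrees(np.arctan2(d[1],d[0])),np.ptp(t)
E
python3 - <<'E'
from h import *
s=snapshot('top'); f=s['frame'].astype(int)
br=f.min(2)>125
br[:120]=0; br[310:]=0; br[:,:180]=0; br[:,380:]=0
print(f[216,[234,287,270,300,250]])
for uv,st in blobs(s,br): print('bright',st,*[np.round(a,3) for a in axis(s,uv,.025)])
g=(f[:,:,1]-f[:,:,0]>8)&(f[:,:,1]>100); g[:120]=0; g[310:]=0; g[:,:180]=0; g[:,380:]=0
for uv,st in blobs(s,g|(br&(np.indices(g.shape)[1]>255)&(np.indices(g.shape)[1]<318))):
    r=cv2.minAreaRect(world(s,uv,.005)[:,:2].astype(np.float32)); print('rest',st,r)
for c in world(s,[[260,191],[307,185],[315,244],[268,251]],0): print(c)
E
```

```text
[[239 234 234]
 [223 216 216]
 [185 196 188]
 [199 212 203]
 [125 125 130]]
bright [205 120  34   6 129] [0.887 0.239] [0.887 0.243] -88.53 0.112
bright [280 120  30  11 167] [ 0.882 -0.007] [ 0.882 -0.009] 84.702 0.097
bright [  180   127   200   168 16293] [0.571 0.036] [0.571 0.039] -87.226 0.656
bright [348 272  32   8 114] [ 0.378 -0.223] [ 0.378 -0.238] -89.576 0.097
rest [280 120  30  11 167] ((0.8831515312194824, -0.007048428058624268), (0.09885893017053604, 0.0357905849814415), 89.68781280517578)
rest [ 256  130   62  162 6820] ((0.5989617109298706, 0.016945816576480865), (0.5371608734130859, 0.20536766946315765), 0.9043073058128357)
[0.65476577 0.10765468 0.        ]
[ 0.67495878 -0.04865286  0.        ]
[ 0.47890636 -0.07347744  0.        ]
[0.45597432 0.07887567 0.        ]
```

Emit:
{"fn": "play_rows", "kwargs": {
  "plan": [
    [0,0,0,0,0,7],
    [0,0,0,0,0,7],
    [0,0,0,0,0,7],
    [0,0,0,0,0,7],
    [0,0,0,0,0,7],
    [0,0,0,0,0,7],
    [0,0,0,0,0,7],
    [0,0,0,0,0,7]
  ],
  "grip": 5.5
}}

```text
clock: 1.42
tool_pos: [0.2764, 0.6158, 0.2456]
orientation: [-180.0, 0.0, -80.5]
force: [0.2, 0.5, 0.0]
opening: 0.055
gripper_force: 0.0
```

```bash
cat > m.py <<'E'
from h import *
def measure(v=1):
    s=snapshot('top'); f=s['frame'].astype(int)
    R=np.zeros(f.shape[:2],bool); R[120:310,190:380]=1
    out={}
    for uv,st in blobs(s,(f.min(2)>165)&R):
        if v: print(st,*[np.round(a,3) for a in axis(s,uv,.025)])
        if v and st[4]>1500: print(cv2.minAreaRect(world(s,uv,.005)[:,:2].astype(np.float32)))
    return s
E
python3 -c "from m import *; measure()"
```

```text
[247 128  21  35 352] [0.809 0.122] [0.805 0.12 ] 22.454 0.123
[ 260  185   56   67 3003] [0.561 0.016] [0.562 0.016] 8.531 0.211
((0.5641653537750244, 0.016711533069610596), (0.21357636153697968, 0.1588773876428604), 8.062155723571777)
[226 195  16  43 427] [0.568 0.191] [0.569 0.191] 12.111 0.141
[327 198  18  19 272] [ 0.596 -0.139] [ 0.596 -0.139] -5.766 0.06
[233 277  45  16 460] [0.35  0.117] [0.35  0.118] -81.01 0.14
```

Emit:
{"fn": "play_rows", "kwargs": {
  "plan": [
    [3.35,-1.8,0,0,0,0],
    [3.35,-1.8,0,0,0,0],
    [3.35,-1.8,0,0,0,0],
    [3.35,-1.8,0,0,0,0],
    [3.35,-1.8,0,0,0,0],
    [3.35,-1.8,0,0,0,0],
    [3.35,-1.8,0,0,0,0],
    [3.35,-1.8,0,0,0,0],
    [3.35,-1.8,1,0,0,0],
    [3.35,-1.8,1,0,0,0],
    [3.35,-1.8,2,0,0,0],
    [3.35,-1.8,2,0,0,0],
    [0,0,4,0,0,-2.5],
    [0,0,4,0,0,0],
    [0,0,3,0,0,0],
    [0,0,0,0,0,0],
    [0,0,0,0,0,0]
  ]
}}

```text
clock: 2.88
tool_pos: [0.556, 0.2578, 0.0759]
orientation: [179.8, -0.1, -77.5]
force: [0.5, 0.6, 1.0]
opening: 0.055
gripper_force: 0.0
```

Emit:
{"fn": "play_rows", "kwargs": {
  "plan": [
    [0,0,2.5,0,0,0],
    [0,0,2.0,0,0,0],
    [0,0,0,0,0,0],
    [0,0,0,0,0,0]
  ]
}}

```text
clock: 3.22
tool_pos: [0.5572, 0.2592, 0.0336]
orientation: [-179.9, 0.0, -77.6]
force: [-0.7, -0.0, 0.3]
opening: 0.0546
gripper_force: 0.0
```

```bash
python3 - <<'E'
from m import *
s=measure(); print(get_obs()['tool_pos'])
cv2.imwrite('pics/t1.png',cv2.resize(s['frame'][130:310,160:380,::-1],None,fx=3,fy=3))
E
```

```text
[247 128  21  35 359] [0.809 0.122] [0.805 0.12 ] 22.086 0.123
[ 260  184   56   68 3049] [0.561 0.016] [0.563 0.016] 7.649 0.21
((0.564189076423645, 0.01664193719625473), (0.21357667446136475, 0.1609615981578827), 8.102968215942383)
[225 195  18  43 437] [0.568 0.191] [0.569 0.191] 12.612 0.141
[327 198  18  19 275] [ 0.596 -0.139] [ 0.596 -0.139] 0.576 0.059
[233 277  45  16 474] [0.349 0.117] [0.349 0.118] -80.946 0.141
[0.55762966 0.25957922 0.03429774]
```

View pics/t1.png

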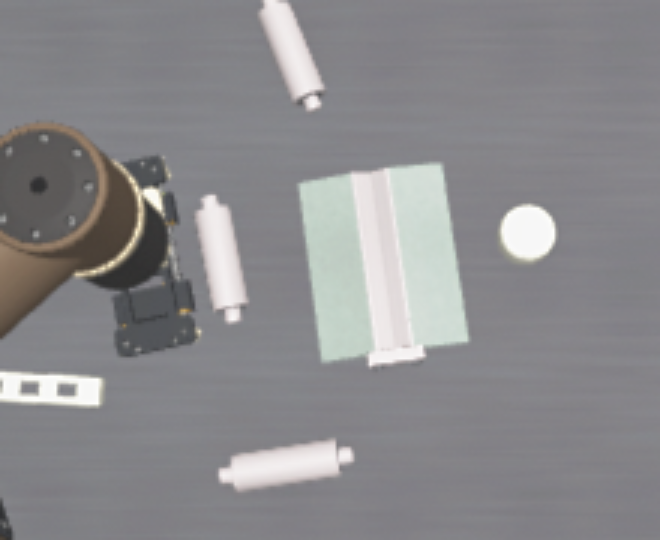

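Emit:
{"fn": "play_rows", "kwargs": {
  "plan": [
    [1,0,0.15,0,0,0],
    [1,0,0.15,0,0,0],
    [1,0,0.1,0,0,0],
    [0.5,0,0,0,0,0],
    [0.5,0,0,0,0,0],
    [0.5,0,0,0,0,0],
    [0.5,0,0,0,0,0.3],
    [0.5,0,0,0,0,0.3],
    [0.5,0,0,0,0,0.3],
    [0.5,0,0,0,0,0.3],
    [0.5,0,0,0,0,0.3],
    [0.5,0,0,0,0,0.3],
    [0.5,0,0,0,0,0.3],
    [0.5,0,0,0,0,0.3],
    [0.5,0,0,0,0,0.3],
    [0.5,0,0,0,0,0.3],
    [0.5,0,0,0,0,0.3],
    [0.5,0,0,0,0,0.3],
    [0.5,0,0,0,0,0.3],
    [0.5,0,0,0,0,0.3]
  ]
}}

```text
clock: 4.93
tool_pos: [0.5787, 0.1451, 0.0278]
orientation: [180.0, -0.0, -81.9]
force: [0.4, 0.1, 0.5]
opening: 0.0549
gripper_force: 0.2
```

```bash
python3 - <<'E'
from m import *
s=measure(); w=snapshot('side'); print(get_obs()['tool_pos'])
for c in('top','side'): print([(np.round(r['position'],3),round(r['score'],2)) for r in spot_point(c,'roller')])
a=cv2.resize(s['frame'][150:270,200:340],None,fx=2.8,fy=2.8); b=cv2.resize(w['frame'][150:270,190:330],None,fx=2.8,fy=2.8)
cv2.imwrite('pics/t2.png',np.hstack([a,b])[:,:,::-1])
E
```

```text
[247 128  21  35 360] [0.809 0.122] [0.804 0.12 ] 21.987 0.123
[ 256  184   60   68 3201] [0.561 0.02 ] [0.563 0.02 ] 13.777 0.216
((0.562553346157074, 0.026650212705135345), (0.2140301614999771, 0.18103531002998352), 8.215469360351562)
[327 198  18  19 275] [ 0.596 -0.139] [ 0.596 -0.139] 0.576 0.059
[233 277  45  17 475] [0.349 0.117] [0.349 0.118] -80.854 0.141
[0.57858957 0.14478982 0.02774323]
[(array([0.803, 0.121, 0.019]), 0.91), (array([0.588, 0.11 , 0.021]), 0.77), (array([0.353, 0.124, 0.018]), 0.6)]
[(array([0.349, 0.121, 0.019]), 0.88), (array([0.803, 0.122, 0.021]), 0.8), (array([0.583, 0.11 , 0.024]), 0.56)]
```

View pics/t2.png

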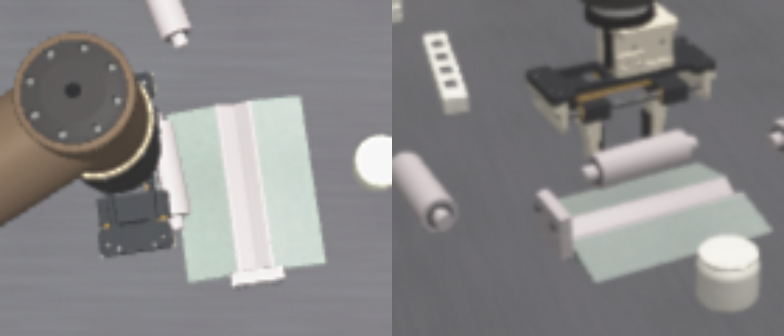

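The side view shows the roller at the foot of the ramp, parallel to the groove, with both fingertips behind it. I'll carry on up the ramp.

Emit:
{"fn": "play_rows", "kwargs": {
  "plan": [
    [0.4,0,0,0,0,0],
    [0.4,0,-0.1,0,0,0],
    [0.4,0,-0.1,0,0,0],
    [0.4,0,-0.1,0,0,0],
    [0.4,0,-0.1,0,0,0],
    [0.4,0,-0.1,0,0,0],
    [0.4,0,-0.1,0,0,0],
    [0.4,0,-0.1,0,0,0],
    [0.4,0,-0.1,0,0,0],
    [0.4,0,-0.1,0,0,0],
    [0.4,0,-0.1,0,0,0],
    [0.4,0,-0.1,0,0,0],
    [0.3,0,0,0,0,0],
    [0.3,0,0,0,0,0],
    [0.2,0,0,0,0,0],
    [0,0,0,0,0,0]
  ]
}}

```text
clock: 6.47
tool_pos: [0.5863, 0.0894, 0.0385]
orientation: [180.0, -0.0, -81.9]
force: [1.1, 1.4, 0.5]
opening: 0.0552
gripper_force: 0.7
```

```bash
python3 - <<'E'
from m import *
s=measure(0); w=snapshot('side'); print(get_obs()['tool_pos'],get_obs()['force'])
for c in('top','side'): print([(np.round(r['position'],3),round(r['score'],2)) for r in spot_point(c,'roller')])
a=cv2.resize(s['frame'][150:270,200:340],None,fx=2.8,fy=2.8); b=cv2.resize(w['frame'][150:270,190:330],None,fx=2.8,fy=2.8)
cv2.imwrite('pics/t3.png',np.hstack([a,b])[:,:,::-1])
E
```

```text
[0.58617604 0.08959485 0.03840563] [0.08485984 0.71387751 0.16382826]
[(array([0.802, 0.124, 0.022]), 0.93), (array([0.59 , 0.058, 0.031]), 0.62), (array([0.348, 0.123, 0.02 ]), 0.56)]
[(array([0.348, 0.121, 0.019]), 0.86), (array([0.8  , 0.126, 0.018]), 0.85)]
```

View pics/t3.png

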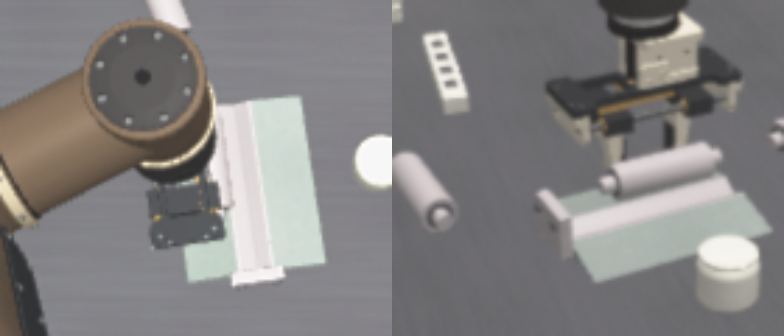

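The roller is on the ramp, parallel and about 36 mm from the groove line. I'll push slowly over the crest.

Emit:
{"fn": "play_rows", "kwargs": {
  "plan": [
    [0.2,0,-0.05,0,0,0],
    [0.2,0,-0.05,0,0,0],
    [0.2,0,-0.05,0,0,0],
    [0.2,0,0,0,0,0],
    [0.2,0,0,0,0,0],
    [0.2,0,0,0,0,0],
    [0.2,0,0,0,0,0],
    [0.2,0,0,0,0,0],
    [0.15,0,0,0,0,0],
    [0.15,0,0,0,0,0],
    [0.15,0,0,0,0,0],
    [0.15,0,0,0,0,0],
    [0,0,0,0,0,0],
    [0,0,0,0,0,0],
    [0,0,0,0,0,0]
  ]
}}

```text
clock: 7.92
tool_pos: [0.5897, 0.0684, 0.0403]
orientation: [180.0, -0.0, -81.9]
force: [0.2, 0.5, -0.2]
opening: 0.0549
gripper_force: 0.0
```

```bash
cat > look.py <<'E'
import sys
from m import *
s=measure(0); w=snapshot('side'); o=get_obs(); print(o['tool_pos'],o['force'])
for c in('top','side'): print([(np.round(r['position'],3),round(r['score'],2)) for r in spot_point(c,'roller')])
a=cv2.resize(s['frame'][150:270,200:340],None,fx=2.8,fy=2.8); b=cv2.resize(w['frame'][150:270,190:330],None,fx=2.8,fy=2.8)
cv2.imwrite('pics/'+sys.argv[1],np.hstack([a,b])[:,:,::-1])
E
python3 look.py t4.png
```

```text
[0.58964153 0.06848915 0.0402739 ] [-0.1707271   0.20587666  0.17403617]
[(array([0.351, 0.125, 0.022]), 0.83), (array([0.803, 0.125, 0.019]), 0.79)]
[(array([0.598, 0.026, 0.027]), 0.93), (array([0.798, 0.123, 0.021]), 0.85), (array([0.352, 0.124, 0.023]), 0.69)]
```

View pics/t4.png

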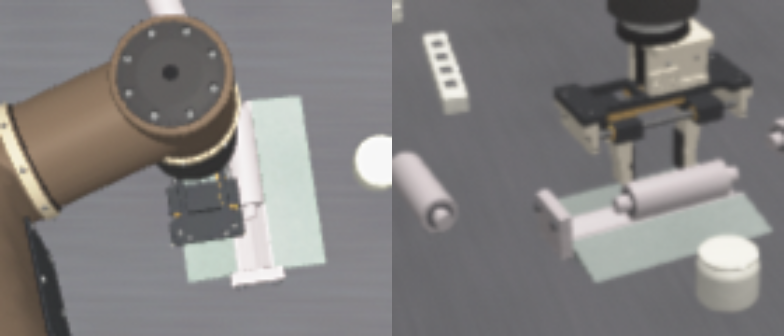

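The roller has dropped into the groove about 30 mm beyond the middle, clear of the fingers. Now I'll lift, close the fingers and move round to the far end.

Emit:
{"fn": "play_rows", "kwargs": {
  "plan": [
    [-0.3,0,-1,0,0,0],
    [0,0,-2.5,0,0,0],
    [0,0,-2.5,0,0,0],
    [0,-1,-1,0,0,0],
    [0.4,-2.5,0,0,0,0],
    [0.9,-2.5,0,0,0,0],
    [0.9,-2.5,0,0,0,0],
    [0.9,-2.5,0,0,0,0],
    [0.9,-2.2,0,0,0,0],
    [0.8,0,0,0,0,0],
    [0,0,0,0,0,0],
    [0,0,0,0,0,0]
  ],
  "grip": 0
}}

```text
clock: 9.12
tool_pos: [0.7261, 0.0423, 0.1103]
orientation: [180.0, 0.0, -81.9]
force: [0.8, 0.3, -1.1]
opening: 0.0007
gripper_force: 0.0
```

```bash
python3 look.py t5.png; python3 -c "
from m import *
measure()
for c in ('top','side'): print([(np.round(r['position'],3),round(r['score'],2)) for t in('groove','stop_face') for r in spot_point(c,t)])" 2>&1; python3 -c "
from h import *; print(get_obs()['opening'],get_obs()['orientation'])"
```

```text
[0.72589363 0.04292914 0.11074769] [ 0.591931   -0.44942447 -0.68081892]
[(array([0.596, 0.021, 0.024]), 0.94), (array([0.348, 0.121, 0.021]), 0.73), (array([0.803, 0.124, 0.021]), 0.56)]
[(array([0.798, 0.122, 0.02 ]), 0.93), (array([0.596, 0.028, 0.028]), 0.92), (array([0.351, 0.12 , 0.023]), 0.72)]
[206 120  12  26 111] [0.851 0.271] [0.853 0.272] 20.744 0.097
[251 142  15  25 191] [0.773 0.111] [0.776 0.113] 24.692 0.087
[ 259  184   57   69 3043] [0.561 0.016] [0.562 0.016] 7.765 0.214
((0.5640171766281128, 0.01669127494096756), (0.21686245501041412, 0.16099123656749725), 8.167181015014648)
[327 198  18  19 277] [ 0.596 -0.139] [ 0.596 -0.139] -0.847 0.059
[252 276  26  14 219] [0.357 0.087] [0.357 0.085] 87.625 0.079
[(array([0.569, 0.02 , 0.003]), 0.76), (array([0.466, 0.004, 0.024]), 0.9)]
[(array([0.57 , 0.019, 0.002]), 0.68), (array([0.47 , 0.006, 0.027]), 0.37), (array([0.471, 0.007, 0.027]), 0.75)]
0.0003647892412844132 [-1.79986067e+02  2.44915315e-03 -8.18451544e+01]
```

View pics/t5.png

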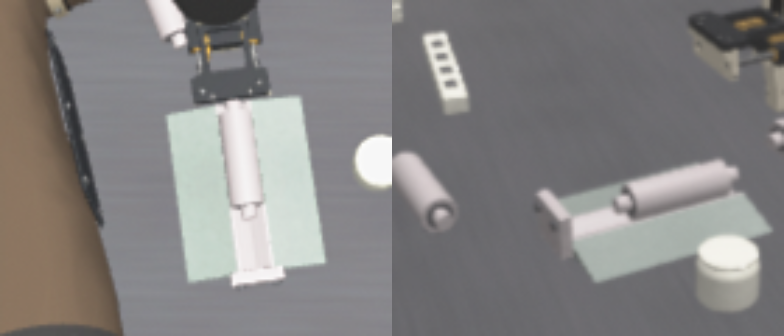

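The roller sits well in the groove, and the closed fingers are in line with it beyond the open end. Descend and push.

Emit:
{"fn": "play_rows", "kwargs": {
  "plan": [
    [0,0,2.5,0,0,0],
    [0,0,2.5,0,0,0],
    [0,0,2,0,0,0],
    [0,0,0.75,0,0,0],
    [0,0.5,0,0,0,0],
    [0,1,0,0,0,0],
    [0,1,0,0,0,0],
    [0,0.5,0,0,0,0],
    [0,0.3,0,0,0,0],
    [0,0.3,0,0,0,0],
    [0,0.3,0,0,0,0],
    [0,0.3,0,0,0,0],
    [0,0.3,0,0,0,0],
    [0,0.3,0,0,0,0],
    [0,0.3,0,0,0,0]
  ]
}}

```text
clock: 10.82
tool_pos: [0.677, 0.0355, 0.0331]
orientation: [-179.9, 0.0, -81.9]
force: [3.8, -0.4, 0.4]
opening: 0.0002
gripper_force: 1.7
```

```bash
python3 look.py t6.png
```

```text
[0.67630013 0.03535633 0.03305581] [2.15528811 0.09361675 1.33113879]
[(array([0.589, 0.02 , 0.023]), 0.87), (array([0.351, 0.124, 0.02 ]), 0.48)]
[(array([0.593, 0.024, 0.028]), 0.74), (array([0.8  , 0.123, 0.022]), 0.67), (array([0.348, 0.12 , 0.021]), 0.59)]
```

View pics/t6.png

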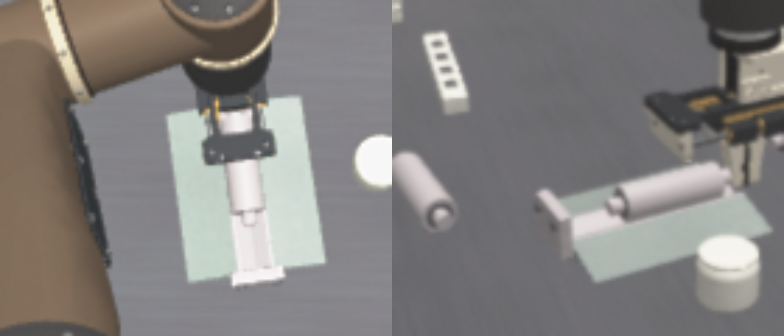

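Emit:
{"fn": "play_rows", "kwargs": {
  "plan": [
    [0,0.3,0,0,0,0],
    [0,0.3,0,0,0,0],
    [0,0.3,0,0,0,0],
    [0,0.3,0,0,0,0],
    [0,0.3,0,0,0,0],
    [0,0.3,0,0,0,0],
    [0,0.3,0,0,0,0],
    [0,0.3,0,0,0,0],
    [0,0.3,0,0,0,0],
    [0,0.3,0,0,0,0],
    [0,0.3,0,0,0,0],
    [0,0.3,0,0,0,0],
    [0,0.3,0,0,0,0],
    [0,0.2,0,0,0,0]
  ]
}}

```text
clock: 12.18
tool_pos: [0.6354, 0.0295, 0.0329]
orientation: [-180.0, 0.0, -81.9]
force: [4.0, 0.7, 3.2]
opening: 0.0003
gripper_force: 2.4
```

Emit:
{"fn": "play_rows", "kwargs": {
  "plan": [
    [0,0.1,0,0,0,0],
    [0,0.1,0,0,0,0],
    [0,0.1,0,0,0,0]
  ]
}}

```text
clock: 12.43
tool_pos: [0.6328, 0.0291, 0.0329]
orientation: [-180.0, -0.0, -81.9]
force: [4.3, 1.5, 3.3]
opening: 0.0003
gripper_force: 2.4
```

Emit:
{"fn": "play_rows", "kwargs": {
  "plan": [
    [0,0.1,0,0,0,0],
    [0,0.1,0,0,0,0],
    [0,0.1,0,0,0,0]
  ]
}}

```text
clock: 12.68
tool_pos: [0.6298, 0.0287, 0.0329]
orientation: [-180.0, -0.0, -81.9]
force: [5.3, 0.6, 2.5]
opening: 0.0006
gripper_force: 2.5
```

Emit:
{"fn": "play_rows", "kwargs": {
  "plan": [
    [0,0.1,0,0,0,0],
    [0,0.1,0,0,0,0]
  ]
}}

```text
clock: 12.85
tool_pos: [0.6277, 0.0284, 0.0328]
orientation: [-180.0, 0.0, -81.9]
force: [4.2, 1.2, 3.5]
opening: 0.0
gripper_force: 2.6
```

Emit:
{"fn": "play_rows", "kwargs": {
  "plan": [
    [0,0.1,0,0,0,0],
    [0,0.1,0,0,0,0]
  ]
}}

```text
clock: 13.02
tool_pos: [0.6257, 0.0281, 0.0328]
orientation: [-180.0, 0.0, -81.9]
force: [4.9, 0.4, 2.4]
opening: 0.0004
gripper_force: 2.6
```

```bash
python3 look.py t7.png
```

```text
[0.6255117  0.02807418 0.03279456] [4.22046153 0.44976352 2.36406285]
[(array([0.542, 0.011, 0.026]), 0.71), (array([0.805, 0.122, 0.021]), 0.66), (array([0.349, 0.123, 0.019]), 0.62)]
[(array([0.8  , 0.12 , 0.024]), 0.78), (array([0.35 , 0.121, 0.02 ]), 0.74), (array([0.542, 0.019, 0.028]), 0.72), (array([ 0.408, -0.406, -0.003]), 0.47)]
```

Emit:
{"fn": "play_rows", "kwargs": {
  "plan": [
    [0,0.1,0,0,0,0],
    [0,0.1,0,0,0,0]
  ]
}}

```text
clock: 13.38
tool_pos: [0.6241, 0.0279, 0.0328]
orientation: [-180.0, -0.0, -81.9]
force: [7.9, 0.7, 1.4]
opening: -0.0001
gripper_force: 4.0
```

Emit:
{"fn": "play_rows", "kwargs": {
  "plan": [
    [0,0.1,0,0,0,0],
    [0,0.1,0,0,0,0]
  ]
}}

```text
clock: 13.55
tool_pos: [0.624, 0.0281, 0.0332]
orientation: [-179.7, 0.0, -81.8]
force: [13.0, 1.7, -2.6]
opening: 0.0003
gripper_force: 6.1
```

Emit:
{"fn": "play_rows", "kwargs": {
  "plan": [
    [0,0.1,0,0,0,0],
    [0,0,0,0,0,0]
  ]
}}

```text
clock: 13.72
tool_pos: [0.6239, 0.0284, 0.0334]
orientation: [-179.6, 0.0, -81.8]
force: [13.5, 1.1, -3.1]
opening: 0.0003
gripper_force: 6.2
```

The force has risen and the tool has stopped moving, so the roller is against the stop. Now I'll back off along the groove and lift.

Emit:
{"fn": "play_rows", "kwargs": {
  "plan": [
    [0,-0.2,0,0,0,0],
    [0,-0.3,0,0,0,0],
    [0,-0.5,0,0,0,0],
    [0,-1,0,0,0,0],
    [0,-2,0,0,0,0],
    [0,-2,0,0,0,0],
    [0,-1,-2,0,0,0],
    [0,0,-4,0,0,0],
    [0,0,-4,0,0,0],
    [0,0,-4,0,0,0],
    [0,-3,-1,0,0,0],
    [0,-3,0,0,0,0],
    [0,0,0,0,0,0],
    [0,0,0,0,0,0],
    [0,0,0,0,0,0],
    [0,0,0,0,0,0]
  ]
}}

```text
clock: 15.05
tool_pos: [0.7486, 0.0455, 0.1818]
orientation: [179.9, -0.0, -81.9]
force: [0.4, 0.6, -0.4]
opening: 0.0006
gripper_force: 0.0
```

```bash
python3 look.py t8.png; python3 -c "
from m import *
snapshot('top');snapshot('side')
for c in ('top','side'): print([(t,np.round(r['position'],3),round(r['score'],2)) for t in('stop_face','tin','bearing','casting') for r in spot_point(c,t)])"
```

```text
[0.74881782 0.04565105 0.18259677] [ 0.05613525 -0.64644682 -0.2520379 ]
[(array([0.54 , 0.013, 0.025]), 0.94), (array([0.802, 0.124, 0.021]), 0.69), (array([0.35 , 0.122, 0.019]), 0.55)]
[(array([0.353, 0.122, 0.02 ]), 0.97), (array([0.799, 0.123, 0.02 ]), 0.9), (array([0.538, 0.018, 0.033]), 0.87)]
[('stop_face', array([0.466, 0.005, 0.028]), 0.65), ('tin', array([ 0.595, -0.137,  0.002]), 0.82), ('bearing', array([ 0.41 , -0.404,  0.001]), 0.65), ('casting', array([0.427, 0.416, 0.003]), 0.75), ('casting', array([ 0.593, -0.136,  0.005]), 0.65)]
[('stop_face', array([0.472, 0.008, 0.028]), 0.66), ('tin', array([ 0.594, -0.14 ,  0.005]), 0.95), ('bearing', array([ 0.406, -0.405,  0.001]), 0.93), ('casting', array([ 0.426,  0.416, -0.005]), 0.71)]
```

View pics/t8.png

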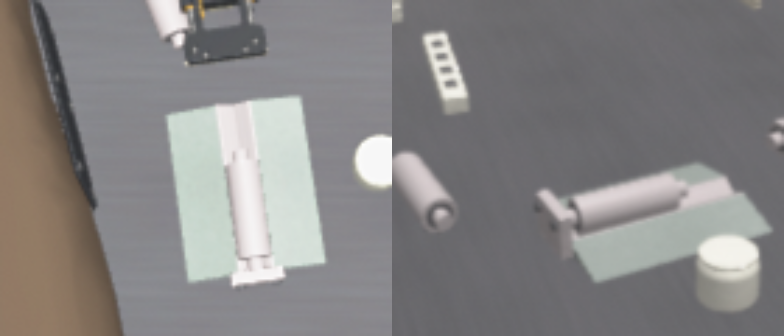

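The roller sits in the groove with its spigot against the stop. The hand is clear and the tin, bearing and casting have not moved.

```bash
python3 -c "
from plant import *
print(close_job())"
```

```text
the job is handed in; nothing more can be done
None
```

I rolled the leftmost roller up the ramp into the groove and slid it along to the end stop. The hand is clear, the tin, bearing and casting have not moved, and I handed the job in at about 15 s; no verdict came back.

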